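Clamp the sample press and draw its piston up to the pointer

TASK

Set the dose on the small sample press: first swing the toggle clamp's handle down over centre so that its foot locks the press cylinder into its nest. Then take the piston by its knob and draw it straight up, partway out of the bore, until the collar on its rod is level with the pointer, keeping it in line with the bore and not pressed hard against its side. Finish while holding it still there (do not let go or push it back), with the clamp locked, the pointer setting untouched and the dropper bottle and the dish behind the press left alone.

Things in the scene. Friction and masses are not known exactly. Their poses are not given: they have to be found in the camera images.
- stand: Aluminium base plate of the press, fixed, 100 x 225 mm, top 12 mm above the worktop. Origin: on the worktop under the axis of the nest (ring lip 94 mm across, 5 mm high) that holds the cylinder. Its y axis points to the gauge post (64 mm away, 10 mm thick, top at 150 mm); the toggle clamp lies along -y and moves in the plane x = 0 of this frame. World yaw within 0.4 rad of zero.
- cylinder: Loose upright steel press cylinder (about 0.4 kg) sitting in the nest: round foot 80 mm across and 8 mm thick, on it a tube 40 mm across up to 70 mm height with a bore of 21 mm that goes down to the foot (62 mm deep). Origin: centre of its underside, z axis up along the bore.
- bore_mouth (a point): Centre of the bore at the cylinder's upper rim.
- piston: Loose steel piston (about 0.25 kg): from its flat lower end up: rod 20 mm thick, 66 mm; collar 34 mm across, 5 mm thick; neck 16 mm thick; round grey ribbed knob 26 mm across, 26 mm high, top at 114 mm. Origin: centre of lower end, z up. It starts at the bottom of the bore (origin 8 mm above the cylinder's); only weight and rubbing resist; let go, it drops back; pulled askew, it tilts and jams.
- piston_collar (a point): Centre of the collar, at half its thickness (68.5 mm above the piston's lower end). This is to be brought to the height of pointer_tip.
- piston_knob (a point): Centre of the piston's knob (101 mm above the piston's lower end, 32.5 mm above the collar's centre), the place to grip. Gripping from above with the fingers on the stand's +x and -x sides keeps clear of the gauge post and pointer.
- pointer_tip (a point): Inner tip of the pointer, a thin horizontal steel needle clamped on the gauge post, 24 mm from the bore's axis on the stand's +y side. It is set 21 to 42 mm above the height of the collar at the start.
- pointer (a joint): Setting of the pointer along the post, 0 to 0.04 m upwards; held by friction, to be left as it is.
- clamp_handle (a joint): Toggle clamp handle, rad: 0 = open, rising from its pivot away from the nest at 1.134 rad above level; it swings away from the nest and down (elevation = 1.134 - value); dead centre 0.92; stop at 1.0 = locked. Stiff (about 2 N at the grip, 5 N near dead centre), then stays at the stop. It drives the clamp arm, which swings from upright down onto the cylinder's foot.
- handle_pivot (a point): Pivot of the clamp handle, at x 0, y -126 mm, z 42 mm in the stand's frame; the axis is the stand's x axis.
- handle_grip (a point): Point on the axis of the handle's round grey grip, 70 mm from the pivot. The grip is 16 mm thick and reaches from 30 to 100 mm from the pivot. It can be pushed from the nest side and above with shut fingers, along its arc.
- bottle_a: Dropper bottle 33 mm across, 67 mm high, standing just behind the press; leave alone. Origin: centre of underside.
- dish_a: Petri dish with lid, 63 mm across, 15 mm high, just behind the press; leave alone. Origin: centre of underside.
Things that resemble listed ones, but are neither listed nor needed, are in the scene too. What is meant by the piston is not orange, and is the larger of those in its own colour.

How it is judged:
By the outcome, as a careful person would: the job done as asked, in the order asked, and still so for the second after the job is handed in, while the arm keeps its last pose, push and grip.
It also fails if it takes over 53 s, if anything falls off the work surface, if the arm or the gripper's body presses on something with over 40 N, if the wrist force passes 120 N, or if a joint passes its speed limit or range.

ROBOT

A 6-joint arm with a two-finger parallel gripper is mounted at the origin on a cart in front of the work surface, level with it; the furniture and walls round the work are solid. World frame = base frame: x ahead of the robot, y to its left, z up, the work surface at z = 0. Lengths are in m, angles in rad, forces in N, time in s.
With the tool pointing down it reaches from about 0.375 to 0.975 m from the base axis. Payload 3.8 kg.
Tool frame: the origin (TCP) lies midway between the tips of the shut fingers; the grasp point (between the pads) lies arm.grip_depth behind it (arm.grip_depth is the distance from the TCP to the grasp point, in m); y points along the fingers, z is the direction in which the jaws open and shut, and the axes are right-handed (so a half turn about y gives the same grasp; the last joint's range is limited). The gripper opens to 85 mm and grips with 20 to 120 N. Pads are 22 mm wide; open, the fingers measure 114 mm over their backs; the gripper's body (76 mm by 85 mm) begins 54 mm behind the grasp point. The pads swing forward as they close: fully open they stand 13 mm farther back than shut.
Start: joints at [1.262, 0.264, 1.604, -0, 1.274, -0.037], TCP at [0.181, 0.65, 0.192] pointing down, gripper open.
Joint ranges: [-2.63, 2.63], [-0.94, 2.18], [0.31, 2.57], [-1.31, 4.45], [0, 2.66], [-2.55, 2.55]. Speed limits (rad/s): [2.57, 2.57, 3.14, 3.14, 3.14, 3.14].

INTERFACE

Orientations are given as a unit quaternion [w, x, y, z].
In Python, from cell import arm gives the robot as it stands.
- The arm moves only by the tool drive_tool, never from a script. Its argument "deltas" is one flat list of numbers, 5 for each row, row after row: the finger opening in m, from 0 to 0.0854, then the shift along the tool's x, y, z in m, then the turn about the tool's y in degrees. A call has exactly 10 rows; each row shifts and turns the commanded pose from where the row before left it, along the tool's axes as they then stand; what a row does not reach is not made up. A row lasts 1/12 s, in which the tool goes at most 41.7 mm and 7.16 degrees, less where a joint would pass 70% of its speed; a pose out of reach is approached as far as the arm can. A call with a gripper value outside its range is refused whole. The fingers move at their own pace and stop on an object; "force" is the grip in N (left out, the last holds). Time passes only in rows, so rows that do not move let the fingers close, or fill a call up. It gives the time, the measured TCP pose, the force and the opening at its end, in the units of the state.
- arm.get_state(): the state, without advancing time (a new reading comes with each control period).
- arm.snapshot(name): name is "scene" or "top" or "wrist"; returns the picture (400x640x3 uint8, red, green, blue); there is no depth.
- arm.camera_model(name): a dict with "fx", "fy", "cx", "cy" (pixels), "R" (3x3) and "t" (3): a world point X has camera coordinates R X + t. Camera axes: x right, y down, z forward; pixel columns grow to the right and rows downward; lengths in m; the calibration is good to about 2 mm. A picture is of the moment at which its call begins: read the wrist's pose just before it. camera_model takes no time and is no camera call; for the wrist camera it gives the pose at the moment of the call.
- arm.job_done(): hands the job in, once; it reports no verdict.
Trained networks look in the newest picture that a camera, given by its name, has taken for a name from the list of things; names that differ only in an ending like _2 or _b are one class to them, and where a whole thing is asked for, a point or a joint stands for the part that bears it (a point fixed in the world has none). Each returns a list of dicts, best first, with "conf" (0 to 1); they miss things now and then, are a little off and sometimes report something else, mostly with a low value. They report only what shows in the picture. A call takes as long as a camera call. They do not tell look-alikes from the thing itself.
- arm.outline_of(label, camera): "pixels" (400x640 bool, what is visible of it) and "bbox" ([left, top, width, height] in pixels, round what is visible of it).
The state is a dict: "clock": time; "joint_positions": joint angles; "joint_vel": joint speeds; "tau": joint torques, N m; "tool_pos": TCP position; "orientation": TCP orientation; "contact_force": force on the tool from outside, world axes, zero at the start; "ft_torque": the same for the moment, N m; "width": finger opening in m.
Only numpy, scipy, OpenCV 4.12 (cv2) and the standard library are available. Lean on these libraries where they do the work, as an engineer would, in place of code of your own. Each camera call takes 0.05 s, during which the arm holds its last target.

## Working session

There is one attempt and no reset: what is moved stays moved. The work goes in short steps, Python scripts to look and compute and a tool call to move; the robot and the scene stay as the last step left them, time stands still between calls to the robot, and variables do not carry over. Pictures are saved under pics/ and viewed, and the job is handed in when it is done.

Besides the shell and the picture viewer there is one more tool, called as name(argument=value, ...) on one line, values as JSON. drive_tool: Moves the arm, as the interface text tells. Its arguments: {"type":"object","properties":{"deltas":{"type":"array"},"force":{"type":"number"}},"required":["deltas"]}

```bash
mkdir -p pics; ls
python3 - <<'E'
from cell import arm
import cv2
s=arm.get_state()
print({k:s[k] for k in('clock','tool_pos','orientation','width','joint_positions')}, arm.grip_depth)
for n in("scene","top"):
    im=arm.snapshot(n); cv2.imwrite(f"pics/{n}0.png",im[:,:,::-1])
    m=arm.camera_model(n);print(n,m)
    for l in("stand","piston","cylinder","piston_knob","clamp_handle","pointer","bottle_a","dish_a"):
        for r in arm.outline_of(l,n)[:4]: print(n,l,round(r['conf'],2),r['bbox'])
E
```

```text
pics
{'clock': 0.0, 'tool_pos': array([0.18095446, 0.64945255, 0.19038567]), 'orientation': array([-0.6998255 ,  0.70134481, -0.0959443 ,  0.09567878]), 'width': 0.08558414799771605, 'joint_positions': array([ 1.26212016e+00,  2.64719694e-01,  1.60537212e+00,  5.90311411e-07,
        1.27368204e+00, -3.68440547e-02])} 0.0187
scene {'fx': 509.9006335472403, 'fy': 509.9006335472403, 'cx': 313.87519897934607, 'cy': 202.41481871226938, 'R': array([[-0.89676847, -0.44248551, -0.00359047],
       [-0.20073455,  0.41402539, -0.88785619],
       [ 0.39435005, -0.7954807 , -0.46010705]]), 't': array([0.64577866, 0.04610913, 0.95960602])}
scene stand 0.83 [281.6, 156.3, 88.5, 150.1]
scene piston 0.92 [319.8, 197.5, 16.9, 36.4]
scene piston 0.79 [395.1, 182.9, 10.8, 39.8]
scene piston 0.65 [316.5, 155.6, 15.8, 41.2]
scene cylinder 0.94 [298.5, 229.2, 48.6, 48.8]
scene piston_knob 0.96 [313.6, 195.2, 21.9, 36.8]
scene piston_knob 0.65 [395.9, 184.8, 13.5, 42.2]
scene piston_knob 0.62 [319.7, 155.8, 11.5, 42.0]
scene clamp_handle 0.76 [338.5, 163.0, 12.9, 57.7]
scene pointer 0.57 [308.1, 218.6, 1
[... 372 characters left out ...]
.36929284, 0.53046529, 0.89977262])}
top stand 0.96 [261.8, 188.0, 112.6, 62.0]
top piston 0.72 [288.8, 211.2, 15.9, 19.4]
top piston 0.71 [377.5, 169.5, 13.5, 15.4]
top piston 0.42 [387.7, 241.4, 6.0, 5.2]
top cylinder 0.7 [282.4, 205.9, 32.7, 30.1]
top cylinder 0.27 [341.2, 201.8, 35.8, 14.6]
top piston_knob 0.74 [375.2, 169.5, 17.0, 11.9]
top piston_knob 0.7 [290.4, 213.3, 16.0, 15.6]
top piston_knob 0.45 [386.6, 239.4, 7.8, 8.2]
top clamp_handle 0.69 [337.8, 202.4, 38.4, 14.1]
top pointer 0.39 [258.0, 223.8, 3.7, 7.7]
top bottle_a 0.55 [298.5, 177.5, 14.5, 12.9]
top dish_a 0.8 [261.3, 176.4, 24.6, 28.1]
top dish_a 0.34 [298.4, 177.4, 14.3, 12.2]
top dish_a 0.17 [341.8, 201.3, 33.5, 14.5]
```

Run:
```python
import cv2
a=cv2.imread('pics/scene0.png');b=cv2.imread('pics/top0.png')
cv2.imwrite('pics/s0c.png',cv2.resize(a[130:330,220:440],None,fx=3,fy=3,interpolation=cv2.INTER_CUBIC)[:600])
cv2.imwrite('pics/t0c.png',cv2.resize(b[140:280,230:420],None,fx=4,fy=4,interpolation=cv2.INTER_CUBIC))
```

```text
(no output)
```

View pics/s0c.png

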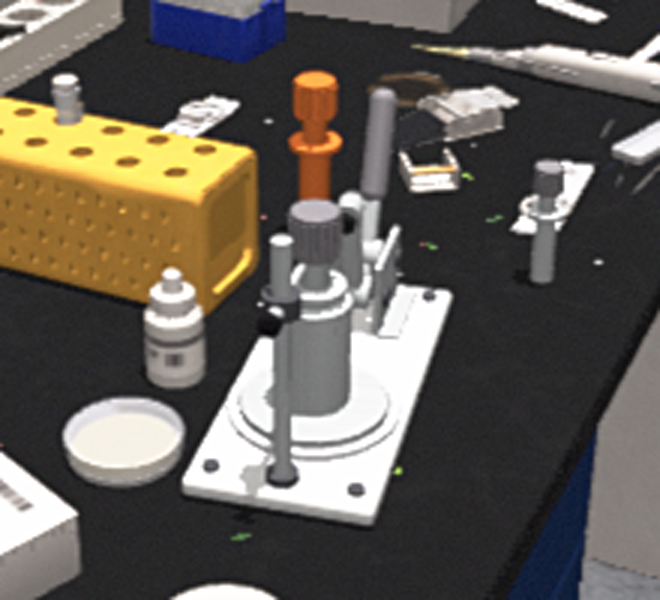

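View pics/t0c.png

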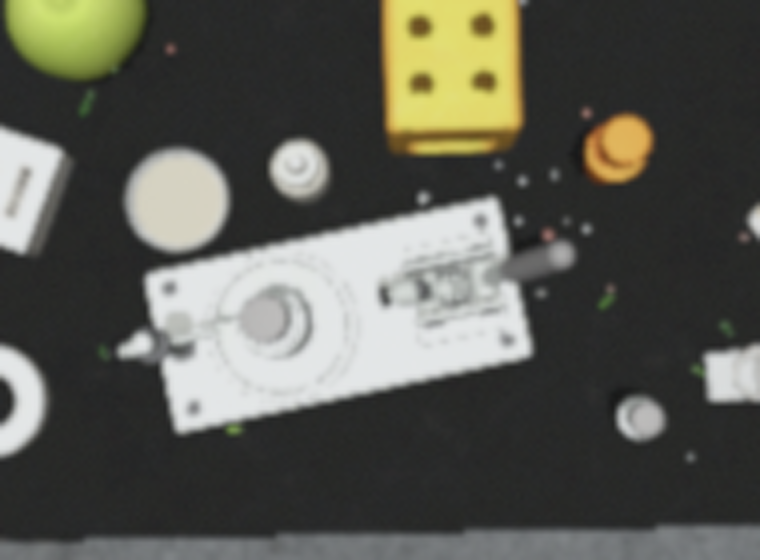

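View pics/scene0.png

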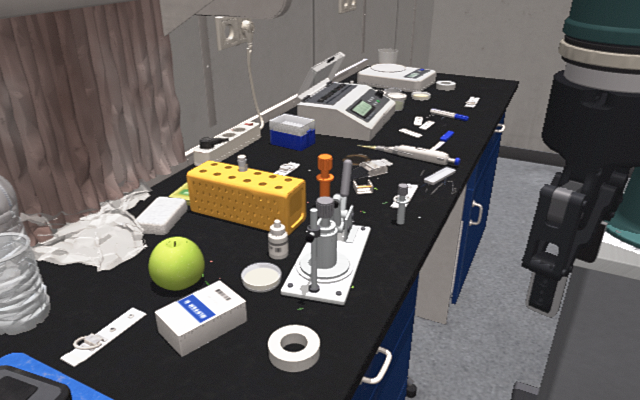

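```bash
cat > h.py <<'E'
import numpy as np,cv2
from cell import arm
def proj(m,X):
    X=np.atleast_2d(X);c=X@m['R'].T+m['t'];return np.c_[c[:,0]/c[:,2]*m['fx']+m['cx'],c[:,1]/c[:,2]*m['fy']+m['cy']]
def ray(m,uv):
    d=np.array([(uv[0]-m['cx'])/m['fx'],(uv[1]-m['cy'])/m['fy'],1.]);return -m['R'].T@m['t'],m['R'].T@d
def onz(m,uv,z):
    o,d=ray(m,uv);return o+d*(z-o[2])/d[2]
def Rz(a): return np.array([[np.cos(a),-np.sin(a),0],[np.sin(a),np.cos(a),0],[0,0,1]])
def stand2w(p,X): return np.atleast_2d(X)@Rz(p[2]).T+np.array([p[0],p[1],0])
E
python3 - <<'E'
from h import *
m=arm.camera_model('top')
C=np.array([(147,272),(497,198),(532,355),(178,432)])/4.+[230,140]
W=np.array([onz(m,c,.012) for c in C]);print(W)
u=(W[0]-W[1])+(W[3]-W[2]);print('yaw',np.arctan2(-u[0],u[1]), [np.linalg.norm(W[i]-W[(i+1)%4]) for i in range(4)])
mid=W.mean(0);yaw=np.arctan2(-u[0],u[1]);print(mid)
ring=np.array([(216,326),(357,318),(284,393),(283,256)])/4.+[230,140]
r=np.array([onz(m,c,.017) for c in ring]);print(r.mean(0))
knob=np.array([265,316])/4+[230,140];print('knob',onz(m,knob,.122))
# scene corners: left-front, right-front, right-back
m=arm.camera_model('scene')
for c in [(184,490),(374,523),(452,292)]:
    print(onz(m,np.array(c)/3.+[220,130],.012))
for p in [onz(m,np.array((317,216))/3.+[220,130],.122)]:print('knobtop',p)
s=arm.get_state();print(s['clock'],s['tool_pos']);print(arm.camera_model('wrist'))
E
```

```text
[[0.53774706 0.49097638 0.012     ]
 [0.57803771 0.27136794 0.012     ]
 [0.47999209 0.25287622 0.012     ]
 [0.43785708 0.47302398 0.012     ]]
yaw 0.18528506509426745 [np.float64(0.2232738327666206), np.float64(0.09977418477945128), np.float64(0.22414369696205888), np.float64(0.10149038117632256)]
[0.50840849 0.37206113 0.012     ]
[0.50339055 0.40481127 0.017     ]
knob [0.50368238 0.40682884 0.122     ]
[0.52793676 0.49969284 0.012     ]
[0.43238741 0.48186989 0.012     ]
[0.47703052 0.25639282 0.012     ]
knobtop [0.50506802 0.39357875 0.122     ]
0.9 [0.18118251 0.65022978 0.19171363]
{'fx': 343.978437413088, 'fy': 343.978437413088, 'cx': 315.2917721219749, 'cy': 204.64785614730806, 'R': array([[ 2.68649337e-01,  9.63238016e-01,  2.40243353e-04],
       [ 9.10742340e-01, -2.54089367e-01,  3.25556423e-01],
       [ 3.13649366e-01, -8.72417171e-02, -9.45522585e-01]]), 't': array([-0.67587639, -0.04242108,  0.37998205])}
```

```bash
cat >> h.py <<'E'
from scipy.spatial.transform import Rotation as Ro
P0=(0.5035,0.4055,0.185)
def tool():
    s=arm.get_state();q=np.array(s['orientation']);return s,Ro.from_quat(q[[1,2,3,0]]).as_matrix()
def report(target_stand,p=P0):
    s,R=tool();t=stand2w(p,target_stand)[0];d=R.T@(t-s['tool_pos'])
    ux=Rz(p[2])[:,0]; w=R.T@ux
    print('clk',s['clock'],'delta tool xyz mm',(d*1000).round(1),'stand-x in tool',w.round(3),'tcp in stand',((Rz(p[2]).T@(s['tool_pos']-np.array([p[0],p[1],0])))*1000).round(1),'F',np.round(s['contact_force'],1),'w',s['width'])
E
python3 - <<'E'
from h import *
s,R=tool();print(R.round(3))
m=arm.camera_model('wrist');C=-m['R'].T@m['t'];print('cam in tool',R.T@(C-s['tool_pos']),'fwd in tool',R.T@m['R'][2],'right in tool',R.T@m['R'][0])
report([0,-.08,.25])
E
```

```text
[[ 0.963 -0.     0.268]
 [-0.268  0.     0.963]
 [-0.    -1.     0.   ]]
cam in tool [-0.0834374  -0.18153894  0.0008121 ] fwd in tool [3.25577306e-01 9.45515417e-01 1.17766890e-04] right in tool [ 2.37550557e-04 -2.06350897e-04  9.99999950e-01]
clk 0.9 delta tool xyz mm [ 411.5  -58.3 -221. ] stand-x in tool [ 0.897 -0.     0.441] tcp in stand [-271.8  299.8  191.7] F [-0.3 -0.6  0.5] w 0.08511433161291161
```

```bash
cat >> h.py <<'E'
def rows(target_stand,turn,n,p=P0):
    s,R=tool();t=stand2w(p,target_stand)[0];d=(t-s['tool_pos'])/n;a=np.radians(turn/n)
    for i in range(n):
        print((R.T@d*1000).round(0), end=' ')
        R=R@Ro.from_rotvec([0,a,0]).as_matrix()
    print()
E
python3 - <<'E'
from h import *
rows([-.18,-.03,.18],64,10)
E
```

```text
[ 23.   1. -26.] [ 25.   1. -23.] [ 28.   1. -20.] [ 30.   1. -17.] [ 32.   1. -13.] [ 33.   1. -10.] [34.  1. -6.] [34.  1. -2.] [34.  1.  2.] [34.  1.  6.]
```

drive_tool(deltas=[0.04,0.023,0.001,-0.026,6.4,0.02,0.025,0.001,-0.023,6.4,0,0.028,0.001,-0.02,6.4,0,0.03,0.001,-0.017,6.4,0,0.032,0.001,-0.013,6.4,0,0.033,0.001,-0.01,6.4,0,0.034,0.001,-0.006,6.4,0,0.034,0.001,-0.002,6.4,0,0.034,0.001,0.002,6.4,0,0.034,0.001,0.006,6.4], force=30)

```text
clock: 1.73
tool_pos: [0.3329, 0.3401, 0.1819]
orientation: [0.543, -0.542, 0.454, -0.454]
contact_force: [0.2, 0.7, 0.4]
width: -0.0003
```

```bash
cat >> h.py <<'E'
import pickle
def snap(tag):
    s,R=tool();m=arm.camera_model('wrist');im=arm.snapshot('wrist');m2=arm.camera_model('wrist')
    print('cam shift mm',np.linalg.norm(m['R'].T@m['t']-m2['R'].T@m2['t'])*1000)
    cv2.imwrite(f'pics/{tag}.png',im[:,:,::-1]);pickle.dump(m,open(f'pics/{tag}.pkl','wb'));return m,im
E
python3 - <<'E'
from h import *
report([-.18,-.03,.18]); snap('wA'); report([.15,-.03,.18])
E
```

```text
clk 1.7333 delta tool xyz mm [-2.9  1.9 -0.3] stand-x in tool [-0.008  0.001  1.   ] tcp in stand [-179.7  -32.9  181.9] F [0.2 0.7 0.4] w -0.00028882175056217375
cam shift mm 4.898512360962383
clk 1.7833 delta tool xyz mm [-13.4   1.9 328.3] stand-x in tool [-0.015  0.001  1.   ] tcp in stand [-178.5  -38.4  181.5] F [ 1.  -3.7  0. ] w 2.9802607543102114e-05
```

View pics/wA.png

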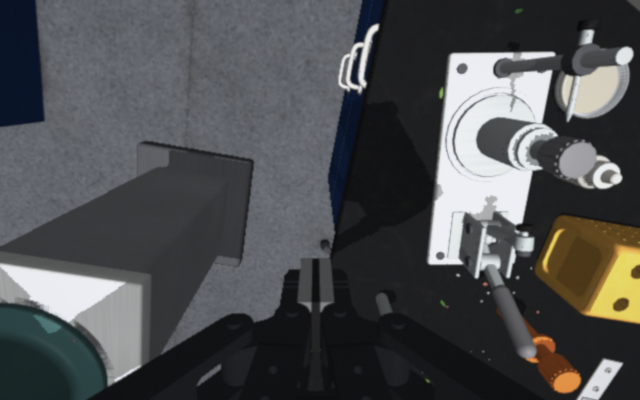

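drive_tool(deltas=[0,-0.001,0.001,0.038,0,0,-0.001,0,0.04,0,0,-0.001,0,0.04,0,0,-0.001,0,0.04,0,0,-0.001,0,0.04,0,0,-0.001,0,0.04,0,0,-0.001,0,0.04,0,0,0,0,0.03,0,0,0,0,0.01,0,0,0,0,0,0])

```text
clock: 2.62
tool_pos: [0.6461, 0.4059, 0.1794]
orientation: [-0.543, 0.543, -0.453, 0.453]
contact_force: [-0.6, -0.5, -0.2]
width: 0.0
```

Run:
```python
from h import *
report([.15,-.03,.18]); snap('wB')
import cv2
a=cv2.imread('pics/wA.png');cv2.imwrite('pics/wAc.png',cv2.resize(a[0:270,420:640],None,fx=2.2,fy=2.2,interpolation=cv2.INTER_CUBIC))
cv2.imwrite('pics/wAd.png',cv2.resize(a[20:160,500:640],None,fx=4.2,fy=4.2,interpolation=cv2.INTER_CUBIC))
```

```text
clk 2.6167 delta tool xyz mm [ 4.2 -0.6  9.8] stand-x in tool [-0.004 -0.     1.   ] tcp in stand [140.2 -25.8 179.4] F [-0.6 -0.5 -0.2] w 1.5117625323189025e-05
cam shift mm 1.7089334373387919
```

View pics/wB.png

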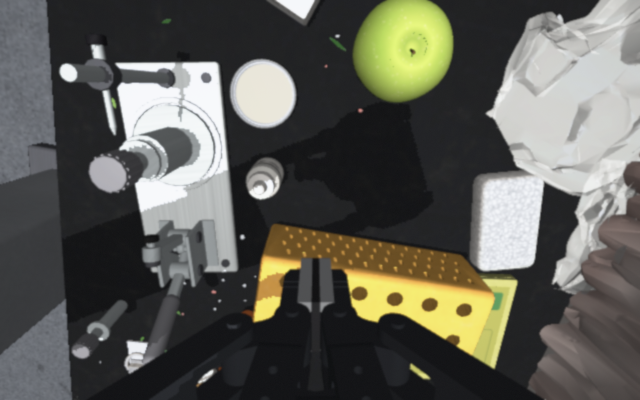

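View pics/wAc.png

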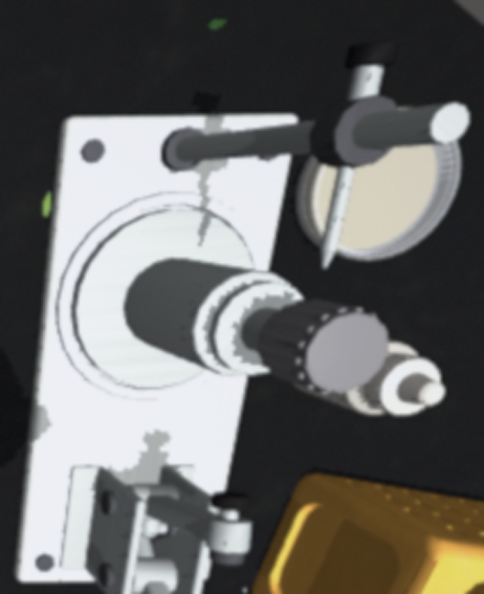

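View pics/wAd.png

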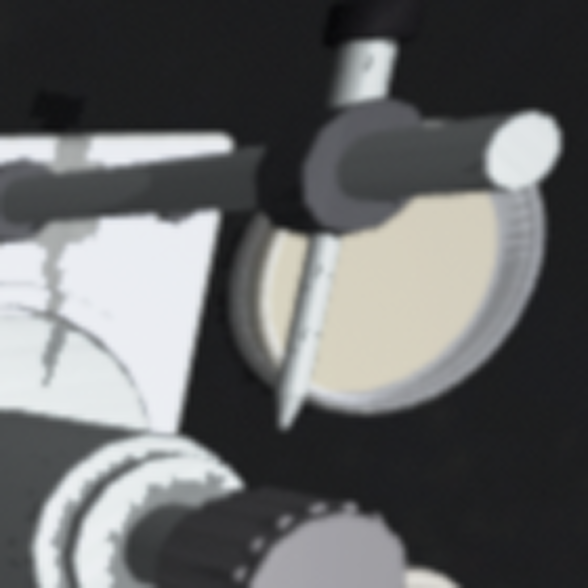

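Run:
```python
import cv2
a=cv2.imread('pics/wB.png');cv2.imwrite('pics/wBc.png',cv2.resize(a[20:160,50:230],None,fx=4.2,fy=4.2,interpolation=cv2.INTER_CUBIC))
cv2.imwrite('pics/wBd.png',cv2.resize(a[150:380,60:250],None,fx=2.6,fy=2.6,interpolation=cv2.INTER_CUBIC))
```

```text
(no output)
```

View pics/wBc.png

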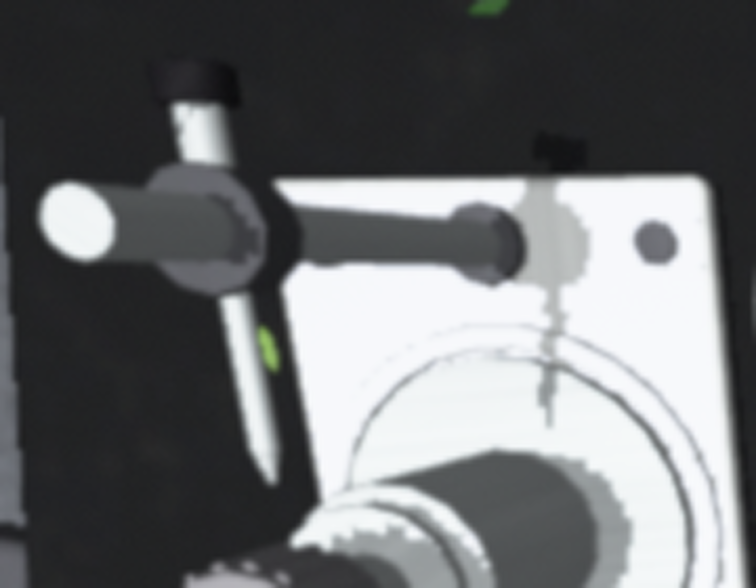

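View pics/wBd.png

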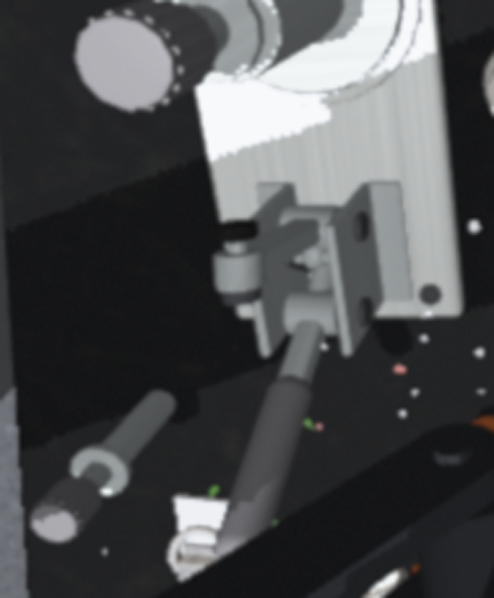

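```bash
cat > fit.py <<'E'
from h import *
from scipy.optimize import least_squares
mA=pickle.load(open('pics/wA.pkl','rb'));mB=pickle.load(open('pics/wB.pkl','rb'));mT=arm.camera_model('top')
C=np.array([(147,272),(497,198),(532,355),(178,432)])/4.+[230,140]
def pts(v):
    ye,zt,zk=v[3:6]
    g=lambda *x:stand2w(v[:3],[x])[0]
    return g,[(mA,g(-.05,ye,.012),(450.9,53.6)),(mA,g(.05,ye,.012),(555,52.3)),(mA,g(-.05,ye-.225,.012),(428.2,263.6)),
     (mB,g(-.05,ye,.012),(115.5,62.9)),(mB,g(.05,ye,.012),(218.6,62.4)),(mB,g(.05,ye-.225,.012),(236.9,271.2)),
     (mA,g(0,.024,zt),(567.9,121.9)),(mB,g(0,.024,zt),(115.2,135.5)),
     (mA,g(0,0,zk),(577.7,160)),(mB,g(0,0,zk),(108.1,173.8)),(mA,g(0,.064,.15),(624,56)),(mB,g(0,.064,.15),(68.6,72.6))]
T=[(.05,0),(.05,-.225),(-.05,-.225),(-.05,0)]
def f(v):
    g,L=pts(v);r=[proj(m,X)[0]-uv for m,X,uv in L]
    r+=[(proj(mT,g(a,v[3]+b,.012))[0]-c)*.7 for (a,b),c in zip(T,C)]
    return np.array(r).ravel()
s=least_squares(f,[*P0,.08,.11,.122])
print(s.x.round(4));print(f(s.x).reshape(-1,2).round(1))
def tri(a,b):
    o1,d1=ray(mA,a);o2,d2=ray(mB,b);A=np.c_[d1,-d2];k=np.linalg.lstsq(A,o2-o1,rcond=None)[0]
    p,q=o1+k[0]*d1,o2+k[1]*d2;return Rz(s.x[2]).T@((p+q)/2-np.r_[s.x[:2],0]),np.linalg.norm(p-q)
for n,a,b in [('tip',(567.9,121.9),(115.2,135.5)),('knob',(577.7,160),(108.1,173.8)),('post',(624,56),(68.6,72.6))]:print(n,tri(a,b))
# A foot of clamp arm
E
python3 fit.py
```

```text
[0.5029 0.4079 0.1868 0.0777 0.1152 0.1324]
[[ 0.3 -0.6]
 [ 2.9 -0.4]
 [-0.2  2.3]
 [-4.2  0.1]
 [-1.  -0.1]
 [-0.   2. ]
 [-0.  -0.2]
 [-0.1 -0.2]
 [-0.3  0.3]
 [-0.1  0.5]
 [ 2.2  0. ]
 [-0.6  0.3]
 [-0.7  0.1]
 [-0.3 -0.4]
 [-0.3 -0.3]
 [-0.6 -0.4]]
tip (array([5.24715480e-05, 2.38681481e-02, 1.15189371e-01]), np.float64(4.866586215853696e-05))
knob (array([1.14394338e-04, 2.83478831e-04, 1.32464950e-01]), np.float64(0.0001004354606909426))
post (array([-0.0003305 ,  0.06416061,  0.14889511]), np.float64(0.00012316528556555688))
```

```bash
sed -i 's/^P0=.*/P0=(0.5029,0.4079,0.1868)/' h.py
cat > plan.py <<'E'
from fit import *
print('foot',tri((525.5,241),(151,254)),'rubber',tri((523.6,227),(151.5,238.5)))
for L in(.03,.1):
    X=stand2w(s.x[:3],[[0,-.126-L*np.cos(1.134),.042+L*np.sin(1.134)]]);print(proj(mA,X),proj(mB,X))
for e in np.linspace(1.134,.134,9): print(round(e,3),(-126-82*np.cos(e)+8*np.sin(e)+11).round(1),(42+82*np.sin(e)+8*np.cos(e)).round(1))
report([0,-.12,.19])
E
python3 plan.py|tail -14
```

```text
post (array([-0.0003305 ,  0.06416061,  0.14889511]), np.float64(0.00012316528556555688))
foot (array([ 0.0003769 , -0.07806342,  0.09635084]), np.float64(0.0017815716749322711)) rubber (array([-5.49026888e-05, -6.69108930e-02,  9.05014920e-02]), np.float64(0.0005496686621787101))
[[497.67264374 286.24909216]] [[173.02015349 295.56586743]]
[[529.87055856 358.4420765 ]] [[148.45094278 369.23426895]]
1.134 -142.4 119.7
1.009 -151.9 115.7
0.884 -160.8 110.5
0.759 -169.0 104.2
0.634 -176.3 97.0
0.509 -182.7 88.9
0.384 -188.0 80.1
0.259 -192.2 70.7
0.134 -195.2 60.9
clk 2.6667 delta tool xyz mm [  92.5  -10.1 -138. ] stand-x in tool [-0.005 -0.002  1.   ] tcp in stand [138.5 -28.2 179.6] F [ 0.4 -0.1 -0.1] w 0.00013433609009532737
```

drive_tool(deltas=[0,0.012,0,-0.02,0,0,0.012,0,-0.02,0,0,0.012,0,-0.02,0,0,0.012,0,-0.02,0,0,0.012,0,-0.02,0,0,0.012,0,-0.02,0,0,0.013,0,-0.018,0,0,0.012,0.01,0,0,0,0,0.01,0,0,0,0,0,0,0])

```text
clock: 3.5
tool_pos: [0.5239, 0.2848, 0.1582]
orientation: [-0.542, 0.544, -0.453, 0.452]
contact_force: [-0.6, -0.1, -0.5]
width: 0.0001
```

Run:
```python
from h import *
report([0,-.142,.1197])
```

```text
clk 3.5 delta tool xyz mm [17.1 38.5  2.5] stand-x in tool [-0.005 -0.003  1.   ] tcp in stand [  -2.3 -124.9  158.2] F [-0.6 -0.1 -0.5] w 0.00010698204659190275
```

drive_tool(deltas=[0,0,0.01,0.002,0,0,0,0.01,0,0,0,0,0.01,0,0,0,0,0.008,0,0,0,0.006,0,0,0,0,0.006,0,0,0,0,0.005,0,0,0,0,0.0047,0.002,0,0,0,0.0047,0.002,0,0,0,0.0045,0.0026,0,0])

```text
clock: 4.33
tool_pos: [0.534, 0.2551, 0.1167]
orientation: [0.544, -0.543, 0.452, -0.453]
contact_force: [0.0, 0.4, -0.6]
width: -0.0001
```

Run:
```python
from h import *
report([0,-.1564,.1131]); snap('w3')
```

```text
clk 4.3333 delta tool xyz mm [ 0.5  3.6 -2.2] stand-x in tool [-0.005  0.001  1.   ] tcp in stand [   2.2 -156.   116.7] F [ 0.   0.4 -0.6] w -5.109105118618744e-05
cam shift mm 1.2504678182648776
```

View pics/w3.png

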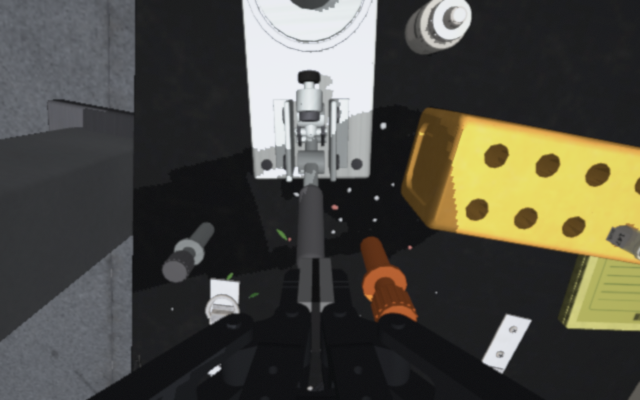

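drive_tool(deltas=[0,0.0045,0.0026,0,0,0,0.0041,0.0031,-0.001,0,0,0.0041,0.0032,-0.001,0,0,0.0037,0.0036,0,0,0,0.0036,0.0036,0,0,0,0.0032,0.004,0,0,0,0.0032,0.0041,0,0,0,0.0027,0.0044,0,0,0,0.0026,0.0044,0,0,0,0.0021,0.0047,0,0])

```text
clock: 5.22
tool_pos: [0.5376, 0.2217, 0.0779]
orientation: [-0.543, 0.543, -0.453, 0.453]
contact_force: [0.2, -0.0, 0.6]
width: -0.0001
```

Run:
```python
from h import *
report([0,-.1952,.061]); snap('w4')
```

```text
clk 5.2167 delta tool xyz mm [ 5.8 16.9  0.5] stand-x in tool [-0.005 -0.     1.   ] tcp in stand [  -0.5 -189.4   77.9] F [ 0.2 -0.   0.6] w -8.9366537681183e-05
cam shift mm 1.3296713977943957
```

View pics/w4.png

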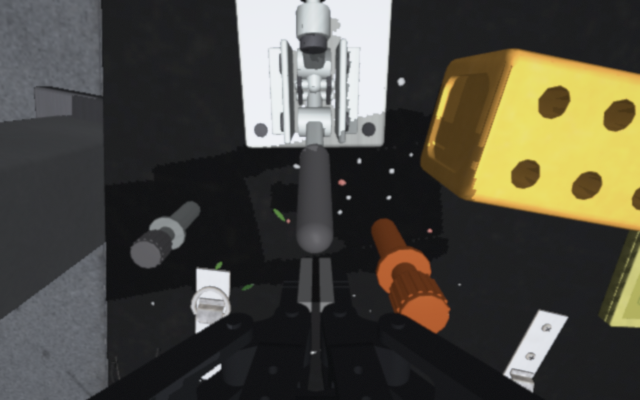

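Run:
```python
from h import *
m=pickle.load(open('pics/w4.pkl','rb'))
for e in np.arange(1.15,.1,-.1):
    X=stand2w(P0,[[0,-.126-r*np.cos(e),.042+r*np.sin(e)] for r in(.03,.096)]);print(round(e,2),proj(m,X).round(0).tolist())
print('tcp proj',proj(m,[tool()[0]['tool_pos']]))
im=cv2.imread('pics/w4.png');cv2.imwrite('pics/w4c.png',cv2.resize(im[100:330,220:420],None,fx=2.6,fy=2.6,interpolation=cv2.INTER_CUBIC))
```

```text
1.15 [[314.0, 150.0], [314.0, 240.0]]
1.05 [[314.0, 154.0], [314.0, 254.0]]
0.95 [[314.0, 158.0], [314.0, 265.0]]
0.85 [[314.0, 162.0], [315.0, 273.0]]
0.75 [[314.0, 164.0], [315.0, 278.0]]
0.65 [[314.0, 167.0], [315.0, 281.0]]
0.55 [[314.0, 169.0], [315.0, 282.0]]
0.45 [[314.0, 170.0], [315.0, 281.0]]
0.35 [[314.0, 171.0], [315.0, 278.0]]
0.25 [[314.0, 171.0], [315.0, 275.0]]
0.15 [[314.0, 171.0], [315.0, 270.0]]
tcp proj [[312.40101783 240.44323661]]
```

View pics/w4c.png

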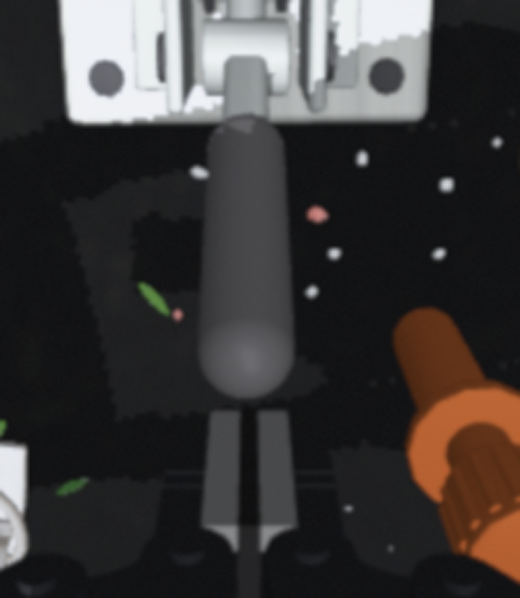

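Run:
```python
import cv2,numpy as np
a=[cv2.resize(cv2.imread(f'pics/{n}.png')[220:350,260:370],None,fx=3.5,fy=3.5,interpolation=cv2.INTER_CUBIC) for n in('wA','wB')]
cv2.imwrite('pics/f.png',np.hstack(a))
```

```text
(no output)
```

View pics/f.png

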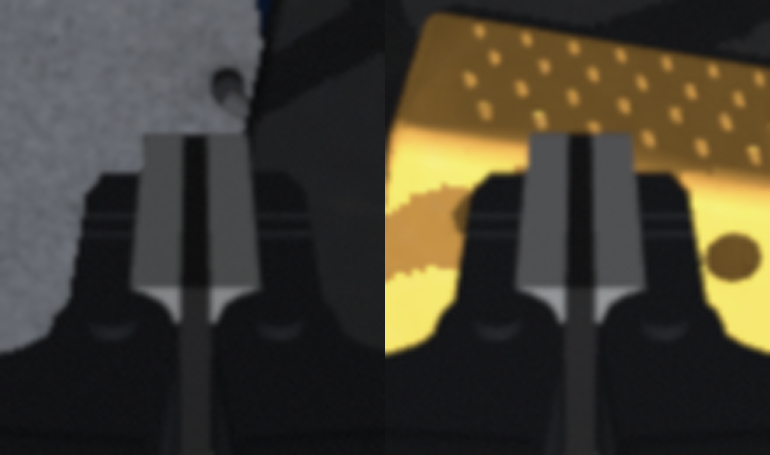

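Run:
```python
from h import *
s,R=tool()
out=[]
for n in('scene','top'):
    m=arm.camera_model(n);im=np.ascontiguousarray(arm.snapshot(n)[:,:,::-1]);
    p=proj(m,[s['tool_pos'],s['tool_pos']-R[:,1]*.05]);print(n,p.round(1).tolist())
    c=p[0].astype(int)
    x0,y0=c[0]-50,c[1]-70
    cv2.imwrite(f'pics/{n}5.png',cv2.resize(im[max(y0,0):y0+110,x0:x0+110],None,fx=5,fy=5,interpolation=cv2.INTER_CUBIC));print(x0,y0)
```

```text
scene [[349.0, 182.1], [349.8, 157.4]]
299 112
top [[378.2, 203.3], [380.8, 201.4]]
328 133
```

View pics/scene5.png

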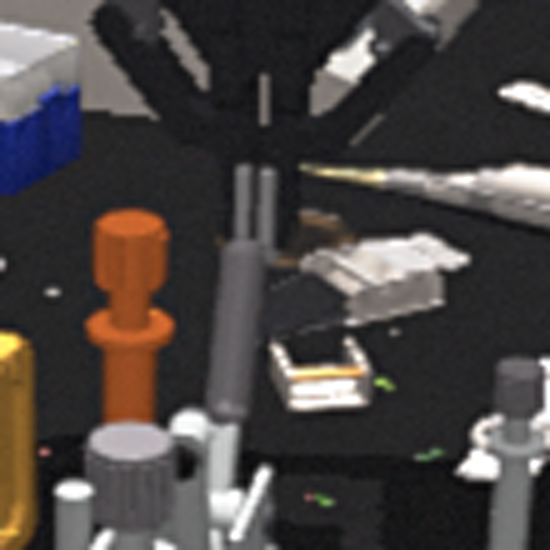

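View pics/top5.png

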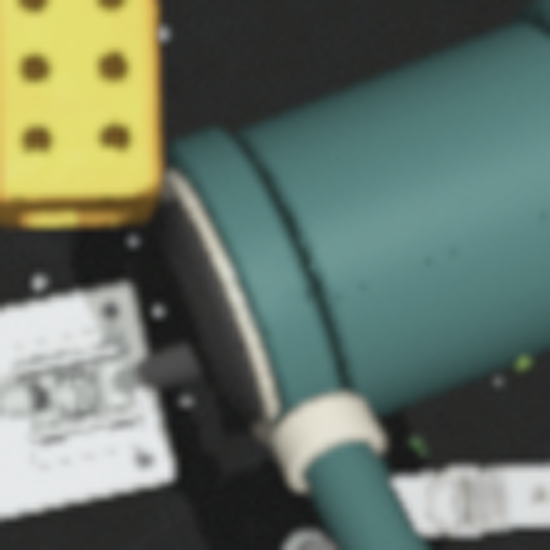

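Run:
```python
from h import *
m=arm.camera_model('scene')
P=np.array([.1812,.6502,.1917]);z=np.array([.268,.963,0])
for h in(0,.013,.03,.045,.06): print(h,proj(m,[P+[0,0,h],P+z*.0427+[0,0,h],P-z*.0427+[0,0,h]]).round(0).tolist())
im=cv2.imread('pics/scene0.png');cv2.imwrite('pics/g0.png',cv2.resize(im[100:360,480:640],None,fx=2.2,fy=2.2,interpolation=cv2.INTER_CUBIC))
```

```text
0 [[547.0, 333.0], [527.0, 361.0], [565.0, 308.0]]
0.013 [[551.0, 321.0], [531.0, 348.0], [568.0, 296.0]]
0.03 [[555.0, 304.0], [535.0, 331.0], [573.0, 280.0]]
0.045 [[559.0, 289.0], [539.0, 315.0], [577.0, 266.0]]
0.06 [[563.0, 273.0], [543.0, 299.0], [581.0, 251.0]]
```

View pics/g0.png

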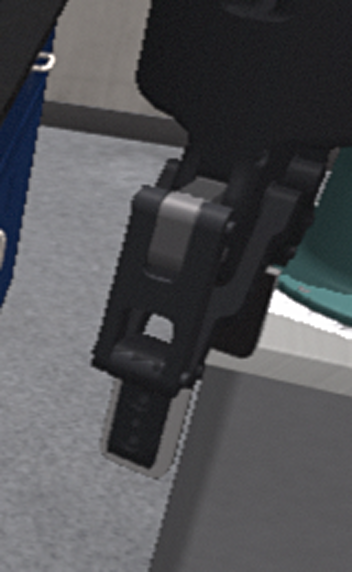

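drive_tool(deltas=[0,0,-0.014,0,0,0,0,-0.014,0,0,0,0,-0.014,0,0,0,-0.015,0,0,0,0,-0.016,0,0,0,0,-0.016,0,0,0,0,-0.015,0,0,0,0,0,0.012,0,0,0,0,0.012,0,0,0,0,0.012,0,0])

```text
clock: 6.2
tool_pos: [0.5259, 0.2826, 0.0829]
orientation: [-0.543, 0.544, -0.452, 0.452]
contact_force: [-0.5, -0.3, -0.2]
width: -0.0
```

Run:
```python
from h import *
report([0,-.142,.0767]); snap('w6')
arm.snapshot
m=arm.camera_model('scene');im=np.ascontiguousarray(arm.snapshot('scene')[:,:,::-1])
cv2.imwrite('pics/s6.png',cv2.resize(im[110:260,270:430],None,fx=4,fy=4,interpolation=cv2.INTER_CUBIC))
```

```text
clk 6.2 delta tool xyz mm [14.6  6.2  0.7] stand-x in tool [-0.004 -0.001  1.   ] tcp in stand [  -0.7 -127.3   82.9] F [-0.5 -0.3 -0.2] w -4.0762852803075825e-05
cam shift mm 3.8285143978962335
```

View pics/s6.png

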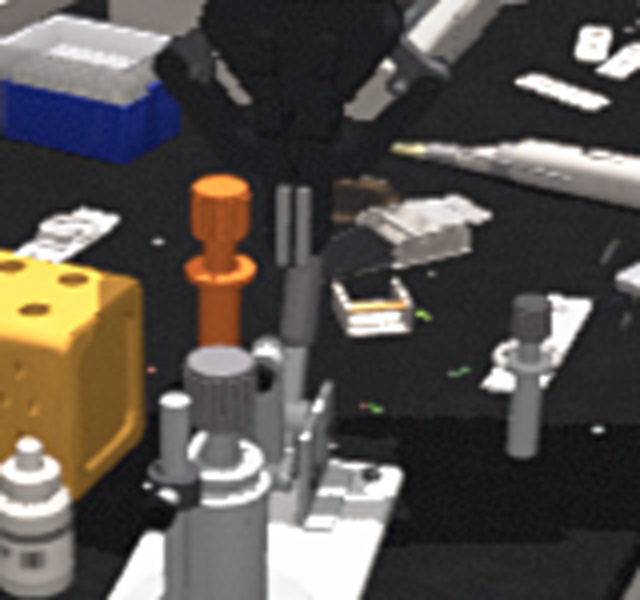

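View pics/w6.png

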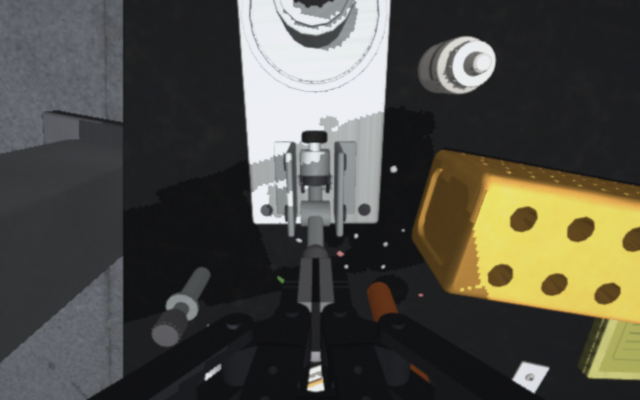

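drive_tool(deltas=[0,0.005,0.001,0,0,0,0.005,0.001,0,0,0,0.005,0.001,0,0,0,0.0047,0.002,0,0,0,0.0047,0.002,0,0,0,0.0045,0.0026,0,0,0,0.0045,0.0026,0,0,0,0.0041,0.0031,0,0,0,0.0041,0.0031,0,0,0,0.0037,0.0036,0,0])

```text
clock: 7.13
tool_pos: [0.5348, 0.238, 0.0622]
orientation: [0.543, -0.543, 0.452, -0.453]
contact_force: [0.2, 0.4, 2.0]
width: 0.0
```

Run:
```python
from h import *
report([0,-.1726,.0576]); snap('w7')
```

```text
clk 7.1333 delta tool xyz mm [-0.3  4.6  0.2] stand-x in tool [-0.005  0.001  1.   ] tcp in stand [  -0.2 -172.9   62.2] F [0.2 0.4 2. ] w 3.3094391199480916e-05
cam shift mm 1.3233481599095958
```

View pics/w7.png

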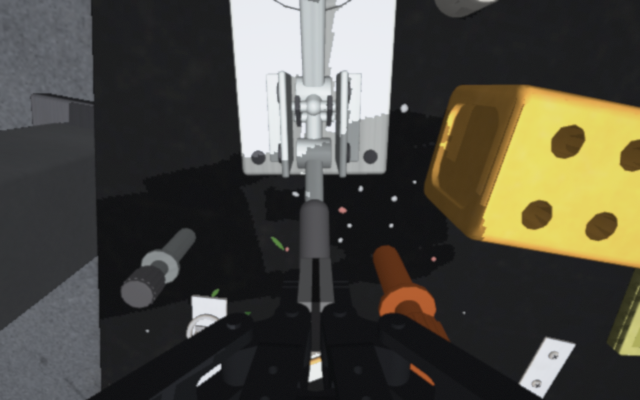

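drive_tool(deltas=[0,0.0036,0.0036,0,0,0,0.0032,0.004,0,0,0,0.0032,0.0041,0,0,0,0.0027,0.0044,0,0,0,0.0026,0.0044,0,0,0,0.0021,0.0047,0,0,0,0.0021,0.0047,0,0,0,0.0015,0.0049,0,0,0,0.001,0.004,0,0,0,0,0,0,0])

```text
clock: 8.02
tool_pos: [0.5375, 0.2163, 0.0221]
orientation: [-0.543, 0.544, -0.453, 0.452]
contact_force: [0.0, 0.5, -0.6]
width: -0.0
```

Run:
```python
from h import *
report([0,-.1952,.018]); snap('w8')
```

```text
clk 8.0167 delta tool xyz mm [0.5 4.1 1.6] stand-x in tool [-0.005 -0.002  1.   ] tcp in stand [  -1.6 -194.7   22.1] F [ 0.   0.5 -0.6] w -8.84985417076629e-06
cam shift mm 0.4470425643413254
```

View pics/w8.png

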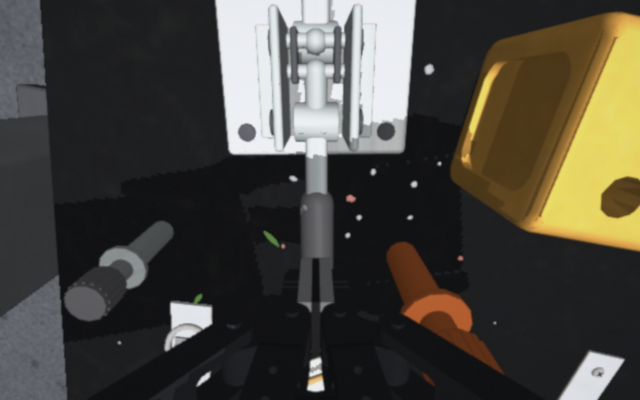

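drive_tool(deltas=[0,0,0.001,0.001,0,0,0,0.001,0,0,0,0,0.001,0,0,0,0,0.001,0,0,0,0,0.001,0,0,0,0,0.001,0,0,0,0,0,0,0,0,0,0,0,0,0,0,0,0,0,0,0,0,0,0])

```text
clock: 8.9
tool_pos: [0.54, 0.2172, 0.0197]
orientation: [0.544, -0.543, 0.452, -0.453]
contact_force: [-4.7, -1.4, 11.2]
width: 0.0002
```

Run:
```python
from h import *
report([0,-.1952,.018])
```

```text
clk 8.9 delta tool xyz mm [ 0.9  1.7 -1.1] stand-x in tool [-0.005  0.001  1.   ] tcp in stand [   1.1 -194.3   19.7] F [-4.7 -1.4 11.2] w 0.00017010629470517048
```

drive_tool(deltas=[0,0,-0.02,0,0,0,0,-0.028,0,0,0,0,-0.028,0,0,0,0,-0.028,0,0,0,-0.02,0,-0.001,0,0,-0.02,0,0,0,0,-0.02,0,0,0,0.03,-0.02,0,0,0,0.06,-0.02,0,0,0,0.085,0,0,0,0])

```text
clock: 9.73
tool_pos: [0.5197, 0.3183, 0.1217]
orientation: [0.544, -0.543, 0.452, -0.451]
contact_force: [-0.2, -0.2, -0.4]
width: 0.0357
```

Run:
```python
from h import *
report([0,0,.115]); m,im=snap('w9')
for e in(.134,.2,.25): print(e,proj(m,stand2w(P0,[[0,-.126-r*np.cos(e),.042+r*np.sin(e)] for r in(.03,.1)])).round(1).tolist())
i=cv2.imread('pics/w9.png');cv2.imwrite('pics/w9c.png',cv2.resize(i[0:300,180:460],None,fx=2,fy=2,interpolation=cv2.INTER_CUBIC))
```

```text
clk 9.7333 delta tool xyz mm [-91.1   6.9  -0.1] stand-x in tool [-0.002  0.001  1.   ] tcp in stand [-1.000e-01 -9.110e+01  1.217e+02] F [-0.2 -0.2 -0.4] w 0.035651005083079536
cam shift mm 1.4811810881672978
0.134 [[314.6, 272.4], [314.8, 346.7]]
0.2 [[314.6, 273.2], [314.8, 351.0]]
0.25 [[314.6, 273.7], [314.8, 354.1]]
```

View pics/w9c.png

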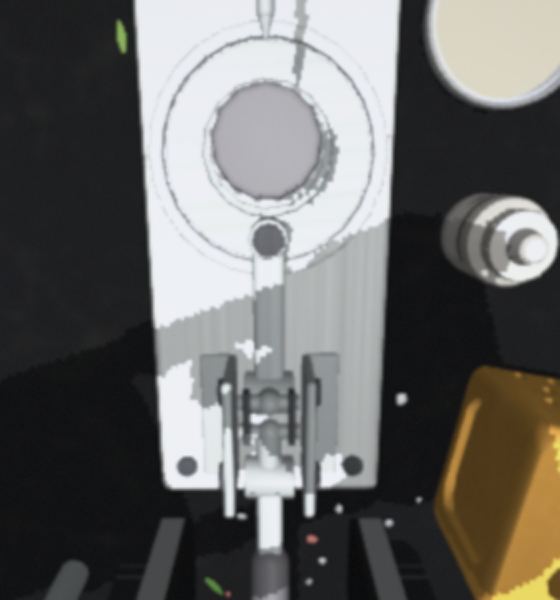

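Run:
```python
from h import *
m=pickle.load(open('pics/w9.pkl','rb'))
i=cv2.imread('pics/w9.png')
print(proj(m,stand2w(P0,[[0,0,.134],[0,.024,.116]])))
# knob flat top segmentation
hsv=cv2.cvtColor(i,cv2.COLOR_BGR2HSV);g=cv2.cvtColor(i,cv2.COLOR_BGR2GRAY)[0:130,260:370]
print(g[70,:].tolist())
mask=((g>140)&(g<185)).astype(np.uint8);n,l,st,c=cv2.connectedComponentsWithStats(mask);k=1+np.argmax(st[1:,4]);print(st[k],c[k]+[260,0])
uv=c[k]+[260,0];X=onz(m,uv,.134);print('knob in stand',Rz(P0[2]).T@(X-np.r_[P0[:2],0]))
```

```text
[[313.15330958  70.98636907]
 [313.13250587  19.71137582]]
[223, 175, 174, 217, 234, 238, 238, 238, 238, 238, 238, 238, 238, 238, 238, 238, 238, 238, 238, 238, 235, 225, 214, 228, 226, 188, 143, 155, 168, 173, 176, 177, 177, 177, 177, 177, 178, 179, 178, 178, 179, 179, 179, 179, 180, 180, 180, 180, 180, 181, 180, 180, 180, 181, 181, 181, 181, 181, 181, 180, 181, 181, 180, 180, 180, 180, 180, 180, 180, 180, 180, 180, 179, 179, 179, 179, 177, 172, 162, 142, 125, 139, 144, 151, 147, 133, 139, 179, 223, 235, 238, 238, 238, 238, 238, 238, 238, 238, 238, 238, 237, 238, 238, 237, 232, 212, 184, 222, 236, 239]
[   4    0   85  102 3067] [314.93022498  66.01956309]
knob in stand [0.00082282 0.00211751 0.134     ]
```

drive_tool(deltas=[0.085,-0.015,0,0,0,0.085,-0.018,0,-0.001,0,0.085,-0.018,0,0,0,0.085,-0.018,0,0,0,0.085,-0.016,0,0,0,0.085,-0.006,0,0,0,0.085,0,0.01,0,0,0.085,0,0.01,0,0,0.085,0,0.008,0,0,0.085,0,0,0,0])

```text
clock: 10.62
tool_pos: [0.5011, 0.402, 0.0899]
orientation: [-0.541, 0.545, -0.453, 0.452]
contact_force: [-0.5, -0.0, -0.3]
width: 0.0852
```

Run:
```python
from h import *
report([0,0,.063]); m,im=snap('w10')
for a in 'scene',:
    i=np.ascontiguousarray(arm.snapshot(a)[:,:,::-1]);cv2.imwrite('pics/s10.png',cv2.resize(i[110:310,260:420],None,fx=3,fy=3,interpolation=cv2.INTER_CUBIC))
```

```text
clk 10.6167 delta tool xyz mm [-5.6 26.8  3. ] stand-x in tool [-0.006 -0.005  1.   ] tcp in stand [-2.9 -5.5 89.9] F [-0.5 -0.  -0.3] w 0.08517369465109405
cam shift mm 1.2581677428719464
```

View pics/w10.png

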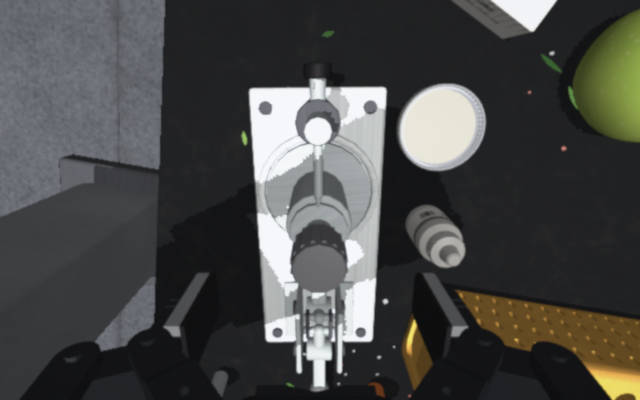

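View pics/s10.png

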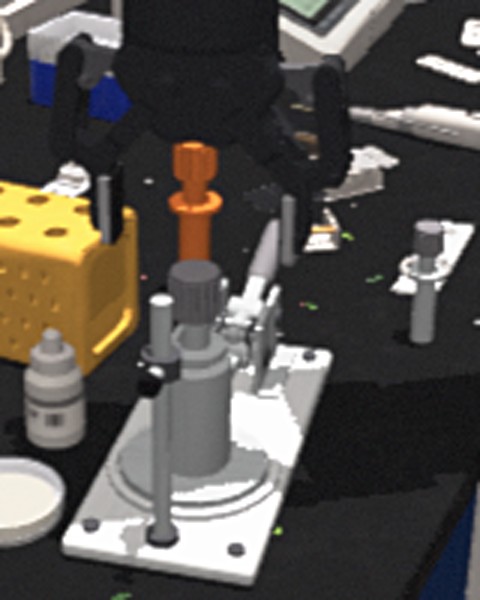

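Run:
```python
from h import *
ms=arm.camera_model('scene')
f=lambda X:((proj(ms,stand2w(P0,X))-[260,110])*3).round(0).tolist()
for e in(.134,.3,1.134): print(e,f([[0,-.126-r*np.cos(e),.042+r*np.sin(e)] for r in(0,.03,.1)]))
print('knob top',f([[0,0,.134]]),'fingers tips if h=42+13',f([[.043,.0055,.145],[-.043,.0055,.145]]),f([[.04,-.005,.145],[-.046,-.005,.145]]))
m=pickle.load(open('pics/w10.pkl','rb'));print(proj(m,stand2w(P0,[[0,0,.134]])))
```

```text
0.134 [[241.0, 312.0], [252.0, 284.0], [276.0, 224.0]]
0.3 [[241.0, 312.0], [252.0, 278.0], [275.0, 203.0]]
1.134 [[241.0, 312.0], [247.0, 262.0], [260.0, 146.0]]
knob top [[189.0, 267.0]] fingers tips if h=42+13 [[104.0, 243.0], [271.0, 263.0]] [[116.0, 235.0], [281.0, 254.0]]
[[319.09802825 271.19733335]]
```

drive_tool(deltas=[0.085,-0.002,0.007,0.001,0,0.085,-0.002,0.007,0.001,0,0.085,-0.0015,0.007,0,0,0.085,0,0.005,0,0,0.085,0,0,0,0,0.085,0,0,0,0,0.085,0,0,0,0,0.085,0,0,0,0,0.085,0,0,0,0,0.085,0,0,0,0])

```text
clock: 11.55
tool_pos: [0.5042, 0.4104, 0.068]
orientation: [0.544, -0.543, 0.452, -0.453]
contact_force: [0.4, 0.6, -0.5]
width: 0.0849
```

Run:
```python
from h import *
report([-.0011,0,.063]); m,im=snap('w11')
print(proj(m,stand2w(P0,[[0,0,.134],[0,.024,.1155]])))
i=cv2.imread('pics/w11.png');cv2.imwrite('pics/w11c.png',cv2.resize(i[90:390,170:470],None,fx=2,fy=2,interpolation=cv2.INTER_CUBIC))
```

```text
clk 11.55 delta tool xyz mm [ 2.2  5.  -2.8] stand-x in tool [-0.005  0.001  1.   ] tcp in stand [ 1.7  2.2 68. ] F [ 0.4  0.6 -0.5] w 0.08489307309929883
cam shift mm 0.08712604356011859
[[308.96894183 315.61641142]
 [309.08944555 241.23458736]]
```

View pics/w11c.png

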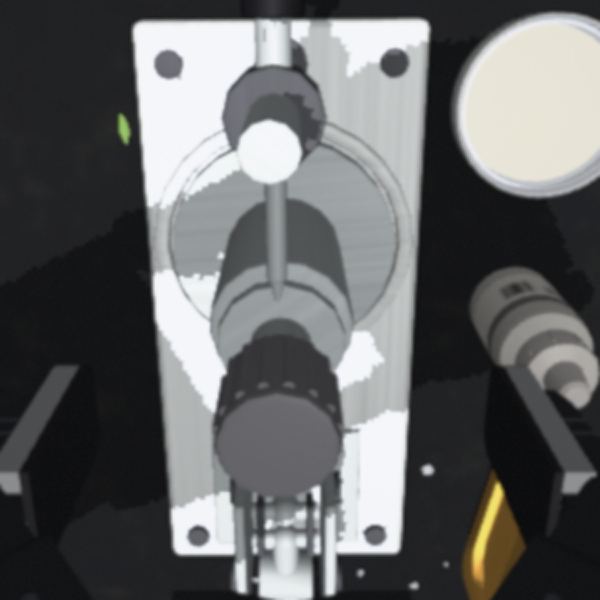

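drive_tool(deltas=[0.085,0.001,0.002,-0.001,0,0.085,0.001,0.002,-0.001,0,0.085,0,0.001,-0.001,0,0.085,0,0,0,0,0.085,0,0,0,0,0.085,0,0,0,0,0.085,0,0,0,0,0.085,0,0,0,0,0.085,0,0,0,0,0.085,0,0,0,0])

```text
clock: 12.43
tool_pos: [0.5014, 0.4077, 0.0626]
orientation: [0.543, -0.543, 0.452, -0.453]
contact_force: [-0.1, -0.9, 0.5]
width: 0.085
```

Run:
```python
from h import *
report([-.0011,0,.063]); m,im=snap('w12')
print(proj(m,stand2w(P0,[[0,0,.134],[0,.024,.1155]])))
i=cv2.imread('pics/w12.png');cv2.imwrite('pics/w12c.png',cv2.resize(i[90:390,170:470],None,fx=2,fy=2,interpolation=cv2.INTER_CUBIC))
```

```text
clk 12.4333 delta tool xyz mm [ 0.1 -0.4  0.4] stand-x in tool [-0.005  0.     1.   ] tcp in stand [-1.5  0.1 62.6] F [-0.1 -0.9  0.5] w 0.08502030748417988
cam shift mm 0.0238371035688185
[[316.98329845 319.96355266]
 [316.5870598  242.2349449 ]]
```

View pics/w12c.png

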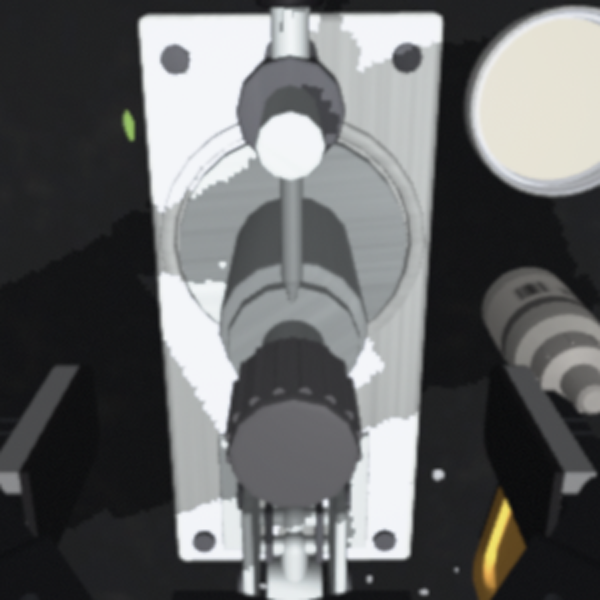

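drive_tool(deltas=[0.06,-0.001,0,-0.0005,0,0.045,0,0,0,0,0.035,0,0,0,0,0.03,0,0,0,0,0.026,0,0,0,0,0.02,0,0,0,0,0.015,0,0,0,0,0.01,0,0,0,0,0.01,0,0,0,0,0.01,0,0,0,0], force=40)

```text
clock: 13.32
tool_pos: [0.5009, 0.4087, 0.0627]
orientation: [0.544, -0.543, 0.452, -0.453]
contact_force: [1.1, 0.9, 0.5]
width: 0.0246
```

Run:
```python
from h import *
report([-.0011,0,.063]); m,im=snap('w13')
i=cv2.imread('pics/w13.png');cv2.imwrite('pics/w13c.png',cv2.resize(i[90:390,170:470],None,fx=2,fy=2,interpolation=cv2.INTER_CUBIC))
```

```text
clk 13.3167 delta tool xyz mm [ 1.1 -0.3  0.7] stand-x in tool [-0.005  0.     1.   ] tcp in stand [-1.8  1.1 62.7] F [1.1 0.9 0.5] w 0.024632832273359388
cam shift mm 0.0032851449187612574
```

View pics/w13c.png

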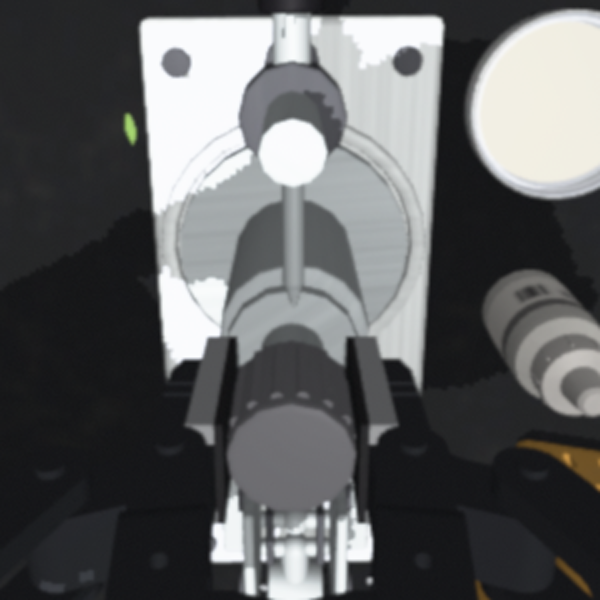

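drive_tool(deltas=[0.01,0,-0.001,0,0,0.01,0,-0.001,0,0,0.01,0,-0.001,0,0,0.01,0,-0.001,0,0,0.01,0,-0.001,0,0,0.01,0,-0.001,0,0,0.01,0,-0.001,0,0,0.01,0,-0.001,0,0,0.01,0,-0.001,0,0,0.01,0,-0.001,0,0])

```text
clock: 14.2
tool_pos: [0.5006, 0.4085, 0.0727]
orientation: [-0.543, 0.543, -0.452, 0.452]
contact_force: [2.7, 0.2, -4.2]
width: 0.025
```

Run:
```python
from h import *
report([-.0011,0,.063]); s=arm.get_state();print(s['ft_torque'])
```

```text
clk 14.2 delta tool xyz mm [1.  9.7 1. ] stand-x in tool [-0.005 -0.     1.   ] tcp in stand [-2.1  1.  72.7] F [ 2.7  0.2 -4.2] w 0.025047684561422888
[ 0.15751014 -0.4297645  -0.0163114 ]
```

drive_tool(deltas=[0.01,0,-0.001,0.0002,0,0.01,0,-0.001,0.0002,0,0.01,0,-0.001,0.0001,0,0.01,0,-0.0015,0,0,0.01,0,-0.0015,0,0,0.01,0,-0.0015,0,0,0.01,0,-0.0015,0,0,0.01,0,-0.001,0,0,0.01,0,-0.001,0,0,0.01,0,0,0,0])

```text
clock: 15.03
tool_pos: [0.5012, 0.4088, 0.0839]
orientation: [0.543, -0.543, 0.452, -0.453]
contact_force: [0.6, 0.1, -2.3]
width: 0.0247
```

Run:
```python
from h import *
report([-.0011,0,.09]); m,im=snap('w15');s=arm.get_state();print(s['ft_torque'])
i=cv2.imread('pics/w15.png');cv2.imwrite('pics/w15c.png',cv2.resize(i[180:330,240:400],None,fx=4,fy=4,interpolation=cv2.INTER_CUBIC))
i=np.ascontiguousarray(arm.snapshot('scene')[:,:,::-1]);cv2.imwrite('pics/s15.png',cv2.resize(i[180:290,280:380],None,fx=5.4,fy=5.4,interpolation=cv2.INTER_CUBIC))
```

```text
clk 15.0333 delta tool xyz mm [ 1.2 -6.1  0.4] stand-x in tool [-0.005  0.     1.   ] tcp in stand [-1.5  1.2 83.9] F [ 0.6  0.1 -2.3] w 0.024709002595703453
cam shift mm 0.15471522745146382
[-0.02251142  0.02321976  0.00644242]
```

View pics/w15c.png

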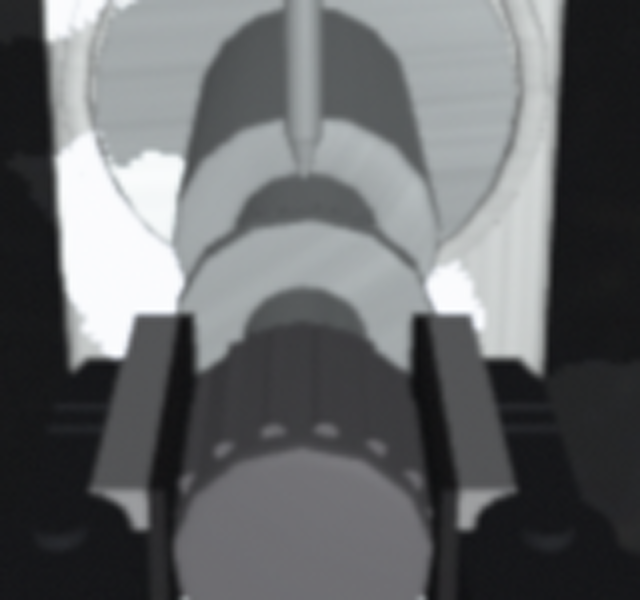

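View pics/s15.png

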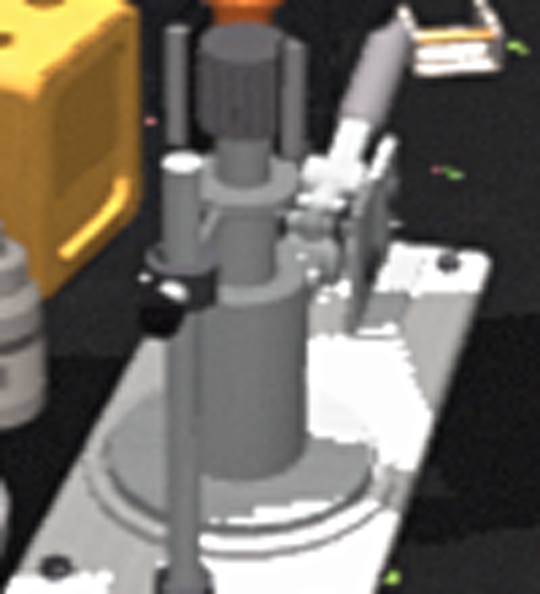

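```bash
cat > fit2.py <<'E'
from h import *
from scipy.optimize import least_squares
m=pickle.load(open('pics/w12.pkl','rb'))
ye=.0777
K=[((0,.064,.15),(315,163)),((0,0,.134),(317,314)),((-.05,ye,.012),(240,98.5)),((.05,ye,.012),(390.5,97.5)),((-.05,ye-.225,.012),(260,370)),((.05,ye-.225,.012),(374.5,370))]
def cam(v):
    q=dict(m);dR=Ro.from_rotvec(v[3:6]).as_matrix();q['R']=dR@m['R'];C=-m['R'].T@m['t']+v[:3];q['t']=-q['R']@C;return q
def f(v):
    q=cam(v);r=[(proj(q,stand2w(P0,[X]))[0]-u) for X,u in K]
    r.append((proj(q,stand2w(P0,[[0,.024,v[6]]]))[0]-(316,238.5)));return np.r_[np.ravel(r),v[:3]/.002,v[3:6]/.005]
s=least_squares(f,[0]*6+[.115],x_scale=[.001]*7);print((s.x*1000).round(2));print(f(s.x)[:14].reshape(-1,2).round(1))
J=s.jac;print('std zt mm',np.sqrt(np.linalg.inv(J.T@J)[6,6])*1000)
E
python3 fit2.py
```

```text
[  0.38   0.12   3.73  -1.78   1.07  -1.84 114.82]
[[ 0.3 -0.3]
 [-0.5  0.7]
 [-0.9  0.3]
 [ 1.1  0.1]
 [-0.5 -0.1]
 [ 0.3 -0.7]
 [ 0.  -0. ]]
std zt mm 1.132414678136486
```

Run:
```python
import cv2,numpy as np
def c(n,x,y,w,h,f): return cv2.resize(cv2.imread(f'pics/{n}.png')[y:y+h,x:x+w],None,fx=f,fy=f,interpolation=cv2.INTER_LANCZOS4)
a=c('wA',550,100,60,80,7);b=c('wB',80,115,50,80,7)
cv2.imwrite('pics/kz.png',np.hstack([a,b]))
a=c('wA',605,40,35,35,10);b=c('wB',50,55,35,35,10)
cv2.imwrite('pics/pz.png',np.hstack([a,b]))
cv2.imwrite('pics/cz.png',c('w15',270,205,95,60,8))
```

```text
(no output)
```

View pics/kz.png

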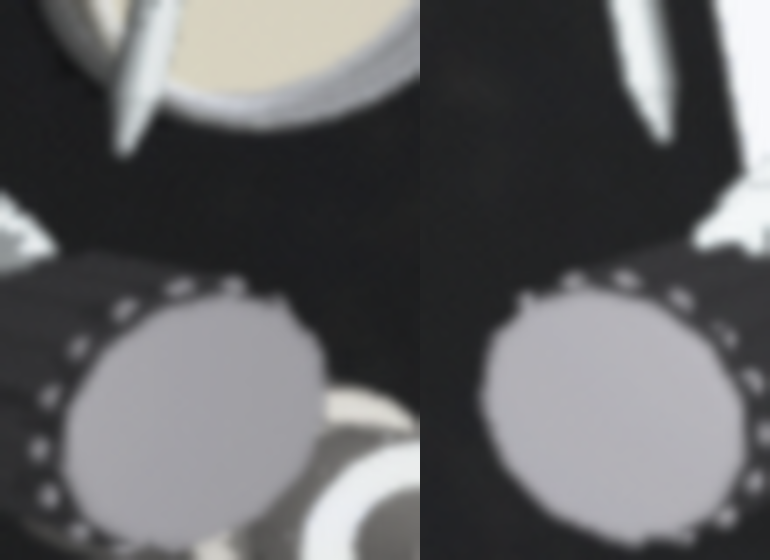

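View pics/pz.png

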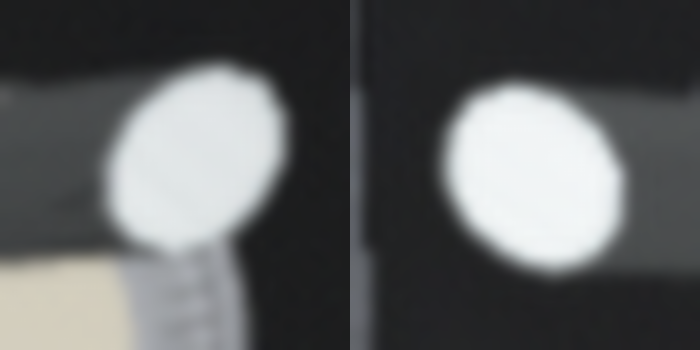

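View pics/cz.png

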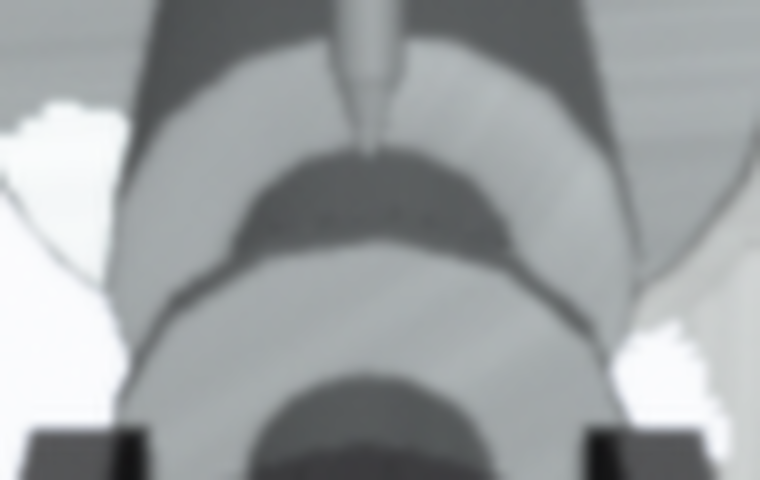

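Run:
```python
from h import *
import fit
print('---')
for n,a,b in [('tip',(567.2,122.1),(114.6,135.0)),('knob',(577.3,159.7),(107.2,174.1)),('post',(624.1,55.3),(67.8,72.2))]:print(n,fit.tri(a,b))
m=pickle.load(open('pics/w15.pkl','rb'))
C=-m['R'].T@m['t']
lift=.0212
for dz in(0,.0015,.003):
  for zt in(.115,.116,.117):
    q=dict(m);q['t']=-m['R']@(C+[0,0,dz])
    p=proj(q,stand2w(P0,[[0,.017,.0885+lift+.0025],[0,.024,zt],[0,0,.134+lift],[0,.02,.082],[0,.064,.15]]))[:,1]
    print(dz,zt,p.round(1),'collar-tip',(p[0]-p[1]).round(2))
```

```text
[0.5029 0.4079 0.1868 0.0777 0.1152 0.1324]
[[ 0.3 -0.6]
 [ 2.9 -0.4]
 [-0.2  2.3]
 [-4.2  0.1]
 [-1.  -0.1]
 [-0.   2. ]
 [-0.  -0.2]
 [-0.1 -0.2]
 [-0.3  0.3]
 [-0.1  0.5]
 [ 2.2  0. ]
 [-0.6  0.3]
 [-0.7  0.1]
 [-0.3 -0.4]
 [-0.3 -0.3]
 [-0.6 -0.4]]
tip (array([5.24715465e-05, 2.38681481e-02, 1.15189371e-01]), np.float64(4.866586215853696e-05))
knob (array([1.14394323e-04, 2.83478831e-04, 1.32464950e-01]), np.float64(0.0001004354606909426))
post (array([-0.0003305 ,  0.06416061,  0.14889511]), np.float64(0.00012316528556555688))
---
tip (array([-0.00036834,  0.02396625,  0.11509646]), np.float64(0.00043053794156191165))
knob (array([-0.00036186,  0.0003436 ,  0.13271688]), np.float64(0.00029697280137772856))
post (array([-0.00058021,  0.06444133,  0.14913824]), np.float64(2.209414809272312e-05))
0 0.115 [235.6 224.5 322.1 208.9 154.1] collar-tip 11.15
0 0.116 [235.6 225.3 322.1 208.9 154.1] collar-tip 10.34
0 0.117 [235.6 226.1 322.1 208.9 154.1] collar-tip 9.52
0.0015 0.115 [234.4 223.3 319.6 208.  153.3] collar-tip 11.09
0.0015 0.116 [234.4 224.1 319.6 208.  153.3] collar-tip 10.3
0.0015 0.117 [234.4 224.9 319.6 208.  153.3] collar-tip 9.49
0.003 0.115 [233.1 222.1 317.2 207.1 152.5] collar-tip 11.04
0.003 0.116 [233.1 222.9 317.2 207.1 152.5] collar-tip 10.25
0.003 0.117 [233.1 223.7 317.2 207.1 152.5] collar-tip 9.46
```

drive_tool(deltas=[0.01,0,-0.001,0.0001,0,0.01,0,-0.001,0,0,0.01,0,-0.001,0,0,0.01,0,-0.001,0,0,0.01,0,-0.001,0,0,0.01,0,-0.0008,0,0,0.01,0,0,0,0,0.01,0,0,0,0,0.01,0,0,0,0,0.01,0,0,0,0])

```text
clock: 15.97
tool_pos: [0.5012, 0.4087, 0.0893]
orientation: [-0.543, 0.543, -0.453, 0.452]
contact_force: [-0.5, 0.0, -3.3]
width: 0.0252
```

Run:
```python
from h import *
report([-.0011,0,.09]); m,im=snap('w16');s=arm.get_state();print(s['ft_torque'])
def c(i,x,y,w,h,f): return cv2.resize(i[y:y+h,x:x+w],None,fx=f,fy=f,interpolation=cv2.INTER_LANCZOS4)
cv2.imwrite('pics/w16c.png',c(cv2.imread('pics/w16.png'),270,205,95,70,8))
i=np.mean([arm.snapshot('scene')[:,:,::-1].astype(float) for _ in range(3)],0).astype(np.uint8);cv2.imwrite('pics/s16.png',i);cv2.imwrite('pics/s16c.png',c(i,295,175,60,70,8))
ms=arm.camera_model('scene')
f=lambda X:((proj(ms,stand2w(P0,X))-[295,175]+.5)*8).round(0).tolist()
print('tip 115.5,collar mid L/R 17, cyl rim front',f([[0,.024,.1155],[-.017,0,.1155],[.017,0,.1155],[0,.02,.082],[0,.064,.15],[0,.05,.1155]]))
```

```text
clk 15.9667 delta tool xyz mm [ 1.1 -0.7  0.5] stand-x in tool [-0.005 -0.     1.   ] tcp in stand [-1.6  1.1 89.3] F [-0.5  0.  -3.3] w 0.0252162043459286
cam shift mm 0.010599067475733071
[ 0.02034902 -0.00885454  0.02621916]
tip 115.5,collar mid L/R 17, cyl rim front [[195.0, 342.0], [314.0, 294.0], [142.0, 272.0], [200.0, 486.0], [135.0, 277.0], [158.0, 410.0]]
```

View pics/w16c.png

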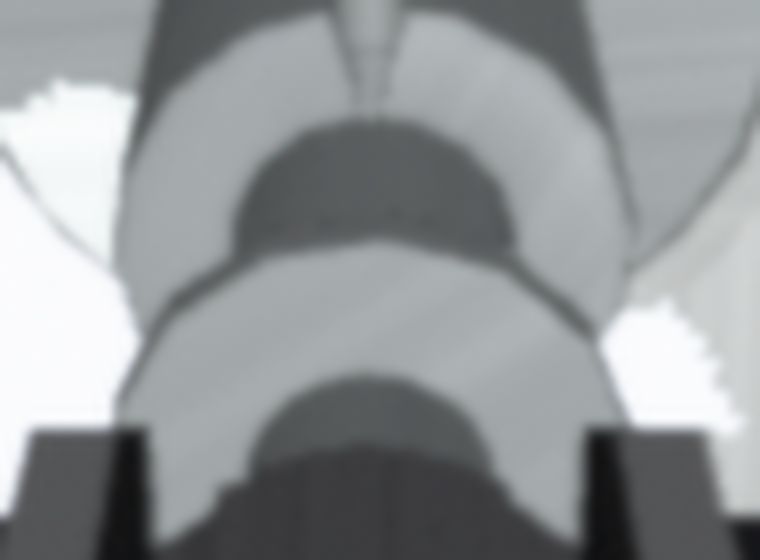

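View pics/s16c.png

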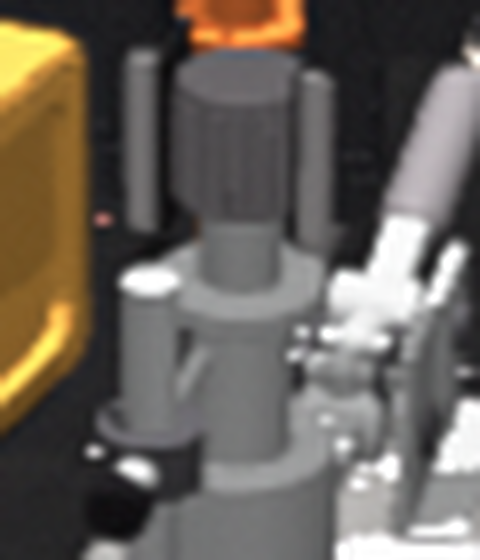

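```bash
cat > ov.py <<'E'
from h import *
import sys
i=cv2.imread('pics/s16.png');F=9;x0,y0,w,h=298,178,50,64
c=cv2.resize(i[y0:y0+h,x0:x0+w],None,fx=F,fy=F,interpolation=cv2.INTER_LANCZOS4)
raw=c.copy()
ms=arm.camera_model('scene');dx,dy,zc=map(float,sys.argv[1:4])
def pr(X): return ((proj(ms,stand2w(P0,X))+[dx,dy]-[x0,y0]+.5)*F).astype(int)
t=np.linspace(0,2*np.pi,60)
def circ(y,r,z,col): cv2.polylines(c,[pr(np.c_[r*np.cos(t),y+r*np.sin(t),0*t+z])],True,col,1)
for z in(.0025,-.0025): circ(0,.017,zc+z,(0,0,255))
circ(0,.02,.082,(0,255,0));circ(.064,.005,.15,(255,0,0));circ(0,.013,zc+.0455,(0,255,255))
circ(0,.013,zc+.0195,(0,255,255));circ(0,.04,.02,(255,0,255))
a,b=pr([[0,.024,.1155],[0,.06,.1155]]);cv2.line(c,tuple(a),tuple(b),(255,255,0),1)
cv2.imwrite('pics/ov%s.png'%sys.argv[4],np.hstack([c]) )
E
python3 ov.py 1.6 -.3 .1152 1
```

```text
(no output)
```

View pics/ov1.png

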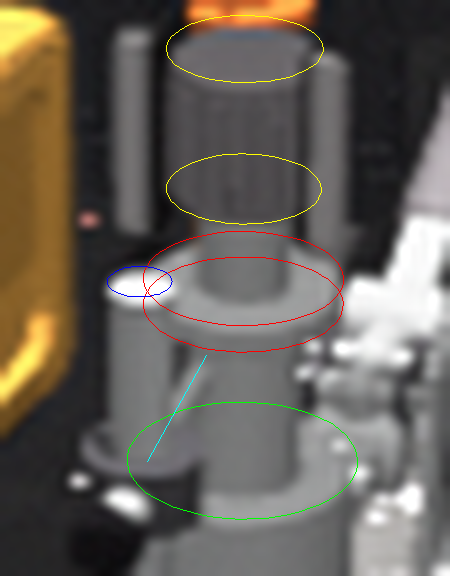

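```bash
python3 - <<'E'
from h import *
for tag,lift,obs in(('w12',0,None),('w15',.0212,10.7),('w16',.0268,15.5)):
  m=pickle.load(open(f'pics/{tag}.pkl','rb'))
  for zt in(.114,.115,.116,.117):
    p=proj(m,stand2w(P0,[[0,.017,.0885+lift+.0025],[0,.024,zt],[0,.02,.082],[0,.0105,.082],[0,.064,.15],[0,0,.134+lift]]))[:,1]
    print(tag,zt,p.round(1),'collar-tip',(p[0]-p[1]).round(2),'tip-rim',(p[1]-p[2]).round(2),'tip-post',(p[1]-p[4]).round(2))
E
python3 - <<'E'
import cv2,numpy as np
g=cv2.imread('pics/w16.png',0);h=cv2.imread('pics/w15.png',0)
for n,x in(('w16',g),('w15',h)):
    for c in(316,317,325): print(n,c,x[203:245,c].tolist())
E
```

```text
w12 0.114 [233.7 240.7 221.1 238.2 164.7 320. ] collar-tip -6.98 tip-rim 19.61 tip-post 76.01
w12 0.115 [233.7 241.7 221.1 238.2 164.7 320. ] collar-tip -8.01 tip-rim 20.64 tip-post 77.04
w12 0.116 [233.7 242.8 221.1 238.2 164.7 320. ] collar-tip -9.06 tip-rim 21.68 tip-post 78.08
w12 0.117 [233.7 243.8 221.1 238.2 164.7 320. ] collar-tip -10.11 tip-rim 22.74 tip-post 79.14
w15 0.114 [235.6 223.7 208.9 224.4 154.1 322.1] collar-tip 11.95 tip-rim 14.79 tip-post 69.56
w15 0.115 [235.6 224.5 208.9 224.4 154.1 322.1] collar-tip 11.15 tip-rim 15.59 tip-post 70.36
w15 0.116 [235.6 225.3 208.9 224.4 154.1 322.1] collar-tip 10.34 tip-rim 16.4 tip-post 71.17
w15 0.117 [235.6 226.1 208.9 224.4 154.1 322.1] collar-tip 9.52 tip-rim 17.22 tip-post 71.98
w16 0.114 [235.6 219.3 205.6 220.8 151.  322.3] collar-tip 16.29 tip-rim 13.74 tip-post 68.32
w16 0.115 [235.6 220.1 205.6 220.8 151.  322.3] collar-tip 15.54 tip-rim 14.49 tip-post 69.07
w16 0.116 [235.6 220.8 205.6 220.8 151.  322.3] collar-tip 14.78 tip-rim 15.25 tip-post 69.83
w16 0.117 [235.6 221.6 205.6 220.8 151.  322.3] collar-tip 14.01 ti
[... 564 characters left out ...]
90, 91, 91, 90, 90, 89, 91, 97, 118, 155, 172, 175, 174, 173, 171, 169, 169]
w15 316 [167, 167, 166, 166, 166, 166, 166, 166, 166, 166, 165, 158, 152, 153, 154, 154, 153, 152, 153, 149, 137, 113, 97, 92, 92, 92, 92, 92, 91, 91, 92, 106, 138, 163, 170, 169, 168, 169, 169, 171, 173, 173]
w15 317 [161, 161, 161, 161, 161, 161, 161, 161, 161, 161, 160, 154, 148, 150, 152, 152, 151, 149, 150, 143, 121, 101, 94, 93, 93, 93, 93, 92, 91, 90, 93, 108, 140, 163, 169, 168, 168, 169, 170, 172, 173, 173]
w15 325 [92, 92, 91, 92, 92, 94, 114, 150, 173, 180, 181, 180, 179, 176, 174, 172, 169, 169, 168, 166, 163, 153, 128, 102, 92, 91, 91, 91, 91, 90, 89, 91, 96, 117, 155, 173, 175, 174, 172, 170, 169, 169]
```

Run:
```python
from h import *
report([0,0,.0893]); arm.job_done(); s=arm.get_state(); print(s['clock'],s['tool_pos'],s['contact_force'],s['width'])
```

```text
clk 16.1667 delta tool xyz mm [1.1 0.  1.5] stand-x in tool [-0.005 -0.     1.   ] tcp in stand [-1.5  1.1 89.3] F [-1.1 -0.3 -3.2] w 0.02468076569718105
the job is handed in; nothing more can be done
the job is handed in; nothing more can be done
```

The job is handed in, at about 16 s of the 53 s allowed. The clamp is locked and the gripper is holding the piston with its collar at pointer height. How level it is can only be vouched for to about 1 mm.

- **Clamp:** I pushed the handle down with shut fingers until it met the stop (about 11 N and no further travel). In the later wrist and scene pictures the clamp foot is on the cylinder's foot, and the handle matches the locked angle.
- **Missed first sweep:** The first push passed over the handle without touching it. The fingertips sit about 42 mm higher than the reported TCP, seen in both the wrist and scene pictures. I allowed for this in the later moves.
- **Which piston:** I took the large grey one standing in the cylinder (scene 326, 215). The orange one (325, 175) and the smaller grey one (401, 203) were left alone.
- **Lift:** I gripped the knob from the stand's ±x sides at 40 N and drew it up about 26.7 mm. The last reading was about 3 N downward (2.5 N of that is the piston's weight), with about 1 N sideways; torque was near zero when read just after the lift.
- **Level with the pointer:** The collar should now be at about 115.2 mm. My pointer height estimates did not agree exactly: 114.2 to 116.1 mm from different views, with most near 115.2.
- **Pointer, bottle and dish:** I did not touch the pointer, bottle or dish. They looked unmoved in the later pictures, but I did not measure them again at the end.

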